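# Slide a tube under the spring hold-down of a welding fixture

### The job

Press the yellow thumb bar with the black sleeve down with one fingertip to hold the spring-closed hold-down flap of the welding fixture open, and with the other fingertip push the bright steel tube along its channel, under the open flap, until its far end is against the blue back stop. Then let the flap come down on the tube and move the hand clear. The tube is only pushed along the deck, never lifted or tipped, and everything else on the bench stays where it stands.

Things in the scene. Friction and masses are not known exactly. Their poses are not given: they have to be found in the camera images.
- fixture: Green welding fixture fixed to the bench. Origin on the bench top, mid-channel, under the near face of the flap's copper pad; x runs along the channel to the back stop (away from the robot), y left, z up. Turned up to 0.35 rad. Deck top at z = 12 mm (x -175 to +70, y -52 to +50). Two steel rails, tops at z = 20 mm, leave a channel 44 mm wide. Numbers in mm below are in this frame.
- hinge (a point): On the flap's hinge axis, which runs along fixture x at y = +40, z = 35. Two dark bearings, 18 mm wide in y, tops at z = 42, stand at x -20 to -8 and +38 to +50. Right of the hinge is the yellow flap (x -5 to +35, out to y = -14; its edge is at z = 59 closed and 87 when opened to 0.65 rad); left of it is the thumb bar.
- flap (a joint): Angle (rad) of the yellow rocking flap: 0 = closed by its spring, 0.85 = its limit. Pressing the thumb bar down raises the pad. The pad touches the tube's top at about 0.47 (where it also rests when let down on the tube); above 0.53 the tube passes freely, at 0.65 with 5 mm to spare. Holding the bar takes about 2 N at first and 6 N at 0.65; let go, it springs back.
- thumb_bar (a point): Point on the centre line of the flap's thumb bar: a yellow round bar 16 mm thick with a black rubber sleeve, left of and parallel to the channel, x -160 to +35. Closed, its centre line is at y +82, z 45.5 (top at z = 53.5); at 0.65 rad at y +80, z 18 (top at z = 26). A fingertip pressing it from above to 26 mm above the bench holds 0.65, and can slide along it in x.
- pad (a point): Middle of the lower near edge of the flap's copper pad: closed, at x 0, y 0, z 26, so that it bars the tube; it rises with the flap. The pad is 30 mm long (x 0 to +30) and 16 mm wide.
- stop (a point): Centre of the near face of the blue back stop: x +50, y 0, z 27. The stop is 60 mm wide, its top at z = 46.
- tube: The work: bright rectangular steel tube with closed ends, 100 mm long (x), 40 wide, 30 high, 0.17 to 0.34 kg, lying on the deck in the channel before the flap. Origin at the centre of its underside, x along it towards the stop. Its far end starts 6 to 36 mm short of the pad. Fully home (far end on the stop) its origin is at fixture x = 0, its near end 50 mm before the pad.
- tube_tail (a point): Centre of the tube's near end face (the face to push on), 15 mm above its underside.
- spare: Bystander: dark steel tube offcut 70 x 30 x 30 mm on the bench to the right of the fixture. Origin at the centre of its underside. To be left alone.
- magnet: Bystander: red square welding magnet 60 x 60 x 16 mm on the bench to the right of the fixture. Origin at the centre of its underside. To be left alone.
- jar: Bystander: jar with a blue cap, 60 mm across, 75 mm high, origin under its centre. To be left alone.
- cup: Bystander: steel cup, 72 mm across, 70 mm high, origin under its centre. To be left alone.
- brush: Bystander: hand brush lying on the bench on the right. To be left alone.
- pliers: Bystander: steel locking pliers, about 220 x 80 x 18 mm, lying on the bench on the left. To be left alone.
- clamp: Bystander: red and dark steel bar clamp, about 190 x 85 x 12 mm, lying on the bench on the left. To be left alone.
Not all that is in view belongs to the job. What is shaped like the tube but brown, pink or turquoise is not meant.

How it is judged:
By the outcome, as a careful person would: the job done as asked, in the order asked, and still so for the second after the job is handed in, with the robot touching nothing.
It also fails if it takes over 32 s, if anything falls off the work surface, if the arm or the gripper's body presses on something with over 40 N, if the wrist force passes 120 N, or if a joint passes its speed limit or range.

### The arm

A 7-joint arm with a two-finger parallel gripper is mounted at the origin on the work surface. World frame = base frame: x ahead of the robot, y to its left, z up, the work surface at z = 0. Lengths are in m, angles in rad, forces in N, time in s.
With the tool pointing down it reaches from about 0.4 to 0.85 m from the base axis. Payload 10.4 kg.
Tool frame: the origin (TCP) lies midway between the tips of the shut fingers; the grasp point (between the pads) lies 19 mm behind it; z points along the fingers, y is the line along which they close (so a half turn about z gives the same grasp; the last joint's range is limited). The gripper opens to 87 mm and grips with 3 to 60 N. Pads are 19 mm wide; open, the fingers measure 117 mm over their backs; the gripper's body (75 mm by 190 mm) begins 51 mm behind the grasp point.
Start: joints at [1.274, 0.332, -0.065, 1.46, 0.022, 1.35, -0.088], TCP at [0.169, -0.602, 0.223] pointing down, gripper open.
Joint ranges: [-2.6, 2.6], [-0.5, 2.12], [-1.47, 1.34], [0.16, 2.42], [-1.27, 4.41], [0.06, 2.06], [-2.6, 2.6]. Speed limits (rad/s): [2.22, 2.22, 2.79, 2.79, 3.14, 3.14, 3.14].

### API

Orientations are given as a unit quaternion [x, y, z, w].
In Python, from bench import r gives the robot as it stands.
- The arm moves only by the tool arm_command, never from a script. Its arguments are lists of equal length, an entry for each row: "xyz": the shift along the world's x, y, z in m, a list of three; "rot": the turn, a rotation vector about the world's x, y, z in rad, a list of three. In form: {"xyz": [[tx, ty, tz], ...], "rot": [[ax, ay, az], ...]}. A call has 1 to 20 rows; each row is the pose to reach, as a shift and turn from the pose commanded when the call began; what a row does not reach only later rows make up. A row lasts 1/12 s, in which the tool goes at most 41.7 mm and 7.16 degrees, less where a joint would pass 70% of its speed; a pose out of reach is approached as far as the arm can. A call with a gripper value outside its range is refused whole. "grip" is the opening, from 0 (shut) to 1 (fully open), set as the call begins (left out, the last holds). The fingers move at their own pace and stop on an object; "squeeze" is the grip in N (left out, the last holds). Time passes only in rows, so rows that repeat a pose let the fingers close. It gives the time, the measured TCP pose, the force, the opening and the grip force at its end, in the units of the state.
- r.read_state(): the state, without advancing time (a new reading comes with each control period).
- r.camera(name): name is "scene" or "top"; returns the picture (420x560x3 uint8, red, green, blue); there is no depth.
- r.camera_model(name): a dict with "fx", "fy", "cx", "cy" (pixels), "T" (4x4, takes a point from camera to world coordinates). Camera axes: x right, y up, looking along -z (the intrinsics and any distortion apply to the point x, -y, -z); pixel columns grow to the right and rows downward; lengths in m; the calibration is good to about 2 mm. A picture is of the moment at which its call begins. camera_model takes no time and is no camera call.
- r.close_job(): hands the job in; it is judged then, once.
Trained networks look in the newest picture that a camera, given by its name, has taken for a name from the list of things; names that differ only in an ending like _2 or _b are one class to them, and where a whole thing is asked for, a point or a joint stands for the part that bears it (a point fixed in the world has none). Each returns a list of dicts, best first, with "conf" (0 to 1); they miss things now and then, are a little off and sometimes report something else, mostly with a low value. They report only what shows in the picture. A call takes as long as a camera call. They do not tell look-alikes from the thing itself.
- r.look_for(label, camera): "at" ([x, y, z] in m, in the coordinates of the camera as it stood for that picture, good to about 4 mm: the middle of the surface that is visible of it).
- r.spot_point(label, camera): "at" ([x, y, z] in m, in the coordinates of the camera as it stood for that picture, good to about 4 mm: a listed point, or the origin of a listed thing).
The state is a dict: "time": time; "joint_positions": joint angles; "joint_vel": joint speeds; "joint_torque": joint torques, N m; "ee_pos": TCP position; "eef_rot": TCP orientation; "ft_force": force on the tool from outside, world axes, zero at the start; "torque": the same for the moment, N m; "width": finger opening in m; "grip_force": force on a finger pad.
Only numpy, scipy, OpenCV 4.12 (cv2) and the standard library are available. Lean on these libraries where they do the work, as an engineer would, in place of code of your own. Each camera call takes 0.05 s, during which the arm holds its last target. There are 200 camera calls.

## Working session

There is one attempt and no reset: what is moved stays moved. The work goes in short steps, Python scripts to look and compute and a tool call to move; the robot and the scene stay as the last step left them, time stands still between calls to the robot, and variables do not carry over. Pictures are saved under pics/ and viewed, at most 10 in all, crops included, and the job is handed in when it is done.

Besides the shell and the picture viewer there is one more tool, called as name(argument=value, ...) on one line, values as JSON. arm_command: Moves the arm, as the interface text tells. Its arguments: {"type":"object","properties":{"xyz":{"type":"array"},"rot":{"type":"array"},"grip":{"type":"number"},"squeeze":{"type":"number"}},"required":["xyz","rot"]}

```bash
mkdir -p pics; cat > h.py <<'E'
import numpy as np,cv2
from bench import r
def w(cam,p):
    T=np.array(r.camera_model(cam)["T"]); return (T@np.r_[p,1])[:3]
def snap(cam,f):
    im=r.camera(cam); cv2.imwrite(f,np.ascontiguousarray(im[:,:,::-1])); return im
E
python3 - <<'E'
from h import *
s=r.read_state(); print(s["time"],s["ee_pos"],s["eef_rot"],s["width"])
a=snap("top","pics/a.png"); b=snap("scene","pics/b.png")
for c in("top","scene"):
    for l in("fixture","hinge","thumb_bar","pad","stop","tube","tube_tail"):
        print(c,l,[(np.round(w(c,d["at"]),3).tolist(),round(d["conf"],2)) for d in r.spot_point(l,c)[:3]])
print(r.read_state()["time"])
E
```

```text
0.0 [ 0.16884159 -0.60134618  0.22175194] [ 9.90646072e-01  1.36454531e-01 -1.44479476e-04 -7.07174468e-04] 0.08699536484131842
top fixture [([0.609, 0.071, -0.0], 0.74), ([0.604, 0.412, -0.003], 0.33), ([0.542, 0.075, 0.015], 0.24)]
top hinge [([0.606, 0.114, 0.034], 0.88)]
top thumb_bar [([0.514, 0.148, 0.046], 0.97)]
top pad [([0.612, 0.077, 0.027], 0.76)]
top stop [([0.66, 0.082, 0.024], 0.85), ([0.606, 0.413, -0.001], 0.56)]
top tube [([0.481, 0.259, 0.002], 0.89), ([0.373, -0.089, -0.005], 0.69), ([0.346, 0.1, 0.001], 0.65)]
top tube_tail [([0.297, 0.093, 0.019], 0.82), ([0.319, -0.112, 0.017], 0.66), ([0.439, 0.29, 0.014], 0.62)]
scene fixture [([0.609, 0.075, 0.005], 0.77), ([0.617, -0.418, 0.002], 0.38)]
scene hinge [([0.606, 0.117, 0.036], 0.6), ([0.638, -0.045, 0.002], 0.55), ([0.471, -0.446, 0.002], 0.44)]
scene thumb_bar [([0.516, 0.153, 0.049], 0.64)]
scene pad [([0.603, 0.073, 0.025], 0.79)]
scene stop [([0.657, 0.078, 0.026], 0.93)]
scene tube [([0.362, -0.089, 0.002], 0.93), ([0.478, 0.257, 0.002], 0.85), ([0.342, 0.098, 0.007], 0.75)]
scene tube_tail [([0.486, 0.068, 0.027], 0.91), ([0.32, -0.111, 0.017], 0.84), ([0.437, 0.296, 0.012], 0.82)]
0.8
```

View pics/a.png

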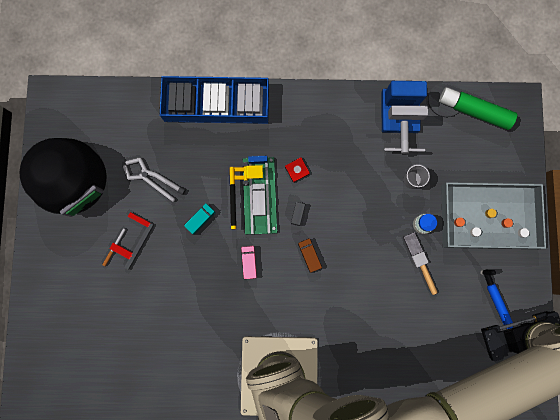

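View pics/b.png

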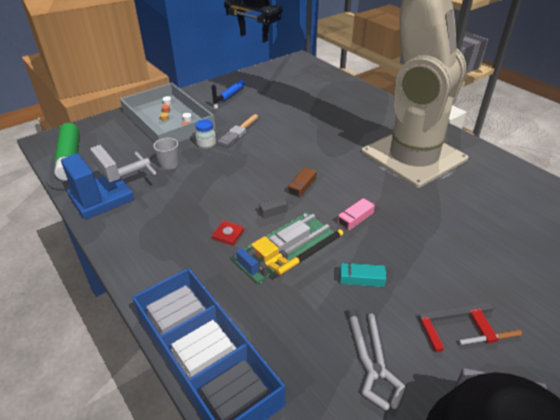

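```bash
cat >> h.py <<'E'
def proj(cam,P):
    m=r.camera_model(cam);T=np.array(m["T"]);P=np.atleast_2d(P)
    p=(P-T[:3,3])@T[:3,:3]
    x,y,z=p[:,0],-p[:,1],-p[:,2]
    return np.c_[m["fx"]*x/z+m["cx"],m["fy"]*y/z+m["cy"]]
def rect(im,cam,z,x0,x1,y0,y1,s=0.0005):
    xs=np.arange(x1,x0,-s);ys=np.arange(y1,y0,-s)
    X,Y=np.meshgrid(xs,ys,indexing="ij")
    q=proj(cam,np.c_[X.ravel(),Y.ravel(),np.full(X.size,z)]).astype(np.float32).reshape(*X.shape,2)
    return cv2.remap(im,q,None,cv2.INTER_CUBIC)
E
python3 - <<'E'
from h import *
m=r.camera_model("top"); print({k:(v if k!="T" else np.round(v,3).tolist()) for k,v in m.items()})
a=cv2.imread("pics/a.png");b=cv2.imread("pics/b.png")
A=rect(a,"top",.042,.41,.70,0,.2);B=rect(b,"scene",.042,.41,.70,0,.2)
cv2.imwrite("pics/c.png",np.hstack([A,B])[:600]); print(A.shape)
E
```

```text
{'fx': 511.34374245384697, 'fy': 511.34374245384697, 'cx': 276.53148054924435, 'cy': 203.38037938838033, 'T': [[0.018, 0.991, -0.132, 0.316], [-1.0, 0.018, -0.005, 0.006], [-0.003, 0.132, 0.991, 1.623], [0.0, 0.0, 0.0, 1.0]]}
(580, 400, 3)
```

View pics/c.png

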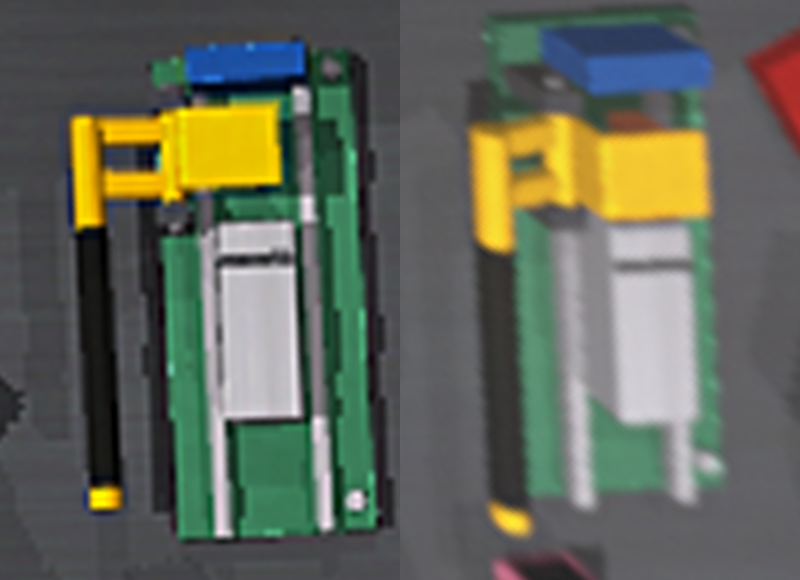

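Top view (rectified, 0.5 mm/px): the bar runs from (88,118) to (105,508), the tube's near end is at about (263,418), and yaw is about 0.05. That puts the fixture origin near (0.609, 0.0725) and the tail near (0.491, 0.0705).

arm_command(xyz=[[0.28,0.25,-0.02],[0.28,0.25,-0.02],[0.28,0.25,-0.02],[0.28,0.25,-0.02],[0.28,0.25,-0.02],[0.28,0.25,-0.02],[0.28,0.25,-0.02],[0.28,0.25,-0.02],[0.28,0.25,-0.02],[0.3,0.707,-0.04],[0.3,0.707,-0.04],[0.3,0.707,-0.04],[0.3,0.707,-0.04],[0.3,0.707,-0.04],[0.3,0.707,-0.04],[0.3,0.707,-0.04],[0.3,0.707,-0.04],[0.3,0.707,-0.04],[0.3,0.707,-0.04],[0.3,0.707,-0.04]], rot=[[0,0,-0.06],[0,0,-0.12],[0,0,-0.18],[0,0,-0.224],[0,0,-0.224],[0,0,-0.224],[0,0,-0.224],[0,0,-0.224],[0,0,-0.224],[0,0,-0.224],[0,0,-0.224],[0,0,-0.224],[0,0,-0.224],[0,0,-0.224],[0,0,-0.224],[0,0,-0.224],[0,0,-0.224],[0,0,-0.224],[0,0,-0.224],[0,0,-0.224]], grip=0.75)

```text
time: 2.47
ee_pos: [0.4687, 0.107, 0.1829]
eef_rot: [1.0, 0.025, 0.001, 0.0]
ft_force: [0.6, -0.0, -0.1]
width: 0.0651
grip_force: 0.0
```

arm_command(xyz=[[0,-0.001,-0.03],[0,-0.001,-0.06],[0,-0.001,-0.09],[0,-0.001,-0.105],[0,-0.001,-0.115],[0,-0.001,-0.115],[0,-0.001,-0.115]], rot=[[0,0,0],[0,0,0],[0,0,0],[0,0,0],[0,0,0],[0,0,0],[0,0,0]])

```text
time: 3.05
ee_pos: [0.4693, 0.1042, 0.0681]
eef_rot: [1.0, 0.025, 0.0, -0.0]
ft_force: [-0.1, -0.3, 0.0]
width: 0.0651
grip_force: 0.0
```

```bash
python3 - <<'E'
from h import *
b=snap("scene","pics/d0.png")
q=proj("scene",[.5,.1,.04])[0].astype(int);print(q)
c=b[q[1]-80:q[1]+80,q[0]-100:q[0]+100]
cv2.imwrite("pics/d.png",cv2.resize(c[:,:,::-1],(750,600),interpolation=cv2.INTER_CUBIC))
s=r.read_state();print(s["ee_pos"],s["ft_force"])
E
```

```text
[308 232]
[0.46979392 0.10430374 0.06869101] [-0.21738441  0.30085868 -0.2096944 ]
```

View pics/d.png

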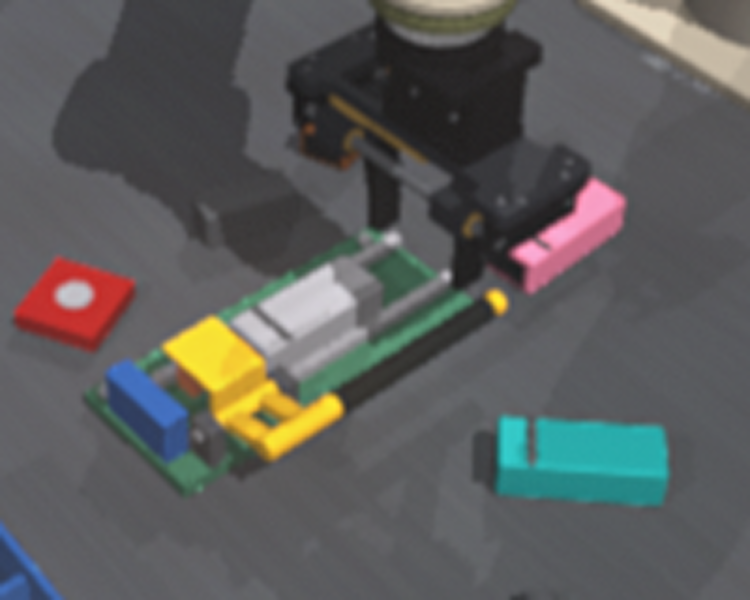

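```bash
python3 - <<'E'
from h import *
o=np.array([.609,.0725,0]);c,s=np.cos(.05),np.sin(.05);R=np.array([[c,-s,0],[s,c,0],[0,0,1]])
e=np.array([.4698,.1043,.0687])
names=["barnear","barfar","barbelow","stopTL","stopTR","tipLc","tipRc","tailTopL","tailTopR"]
F=np.array([[-160,82,45.5],[35,82,45.5],[-138,82,53.5],[50,30,46],[50,-30,46]])/1000
P=list(o+F@R.T)+[e+R@[0,.040,0],e-R@[0,.040,0]]+list(o+np.array([[-118,20,42],[-118,-20,42]])/1000@R.T)
for n,p,q in zip(names,P,proj("scene",P)): print(n,np.round(p,4),np.round((q-[208,152])*3.75))
print(R.T@(e-o))
E
```

```text
barnear [0.4451 0.1464 0.0455] [492. 300.]
barfar [0.6399 0.1561 0.0455] [255. 449.]
barbelow [0.4671 0.1475 0.0535] [468. 306.]
stopTL [0.6574 0.105  0.046 ] [180. 410.]
stopTR [0.6604 0.045  0.046 ] [121. 355.]
tipLc [0.4678 0.1443 0.0687] [466. 286.]
tipRc [0.4718 0.0643 0.0687] [379. 222.]
tailTopL [0.4901 0.0866 0.042 ] [377. 282.]
tailTopR [0.4921 0.0466 0.042 ] [336. 251.]
[-0.1374367   0.03871736  0.0687    ]
```

arm_command(xyz=[[0,0.0025,0],[0,0.0025,-0.008],[0,0.0025,-0.016],[0,0.0025,-0.022],[0,0.0025,-0.022]], rot=[[0,0,0],[0,0,0],[0,0,0],[0,0,0],[0,0,0]])

```text
time: 3.52
ee_pos: [0.4686, 0.1063, 0.0444]
eef_rot: [1.0, 0.025, -0.001, 0.0]
ft_force: [0.4, -0.9, 2.1]
width: 0.0652
grip_force: 1.2
```

arm_command(xyz=[[0,0.001,-0.005],[0,0.001,-0.01],[0,0.001,-0.015],[0,0.001,-0.019],[0,0.001,-0.019],[0,0.001,-0.019]], rot=[[0,0,0],[0,0,0],[0,0,0],[0,0,0],[0,0,0],[0,0,0]])

```text
time: 4.02
ee_pos: [0.4691, 0.1069, 0.0263]
eef_rot: [1.0, 0.025, -0.0, 0.0]
ft_force: [-1.1, -5.0, 4.8]
width: 0.0651
grip_force: 3.1
```

```bash
python3 - <<'E'
from h import *
b=snap("scene","pics/e0.png")
c=b[152:312,208:408]
cv2.imwrite("pics/e.png",cv2.resize(c[:,:,::-1],(750,600),interpolation=cv2.INTER_CUBIC))
s=r.read_state();print(s["ee_pos"],s["ft_force"])
E
```

```text
[0.46904168 0.10693765 0.02646033] [-0.1695249  -5.34358306  5.51627575]
```

View pics/e.png

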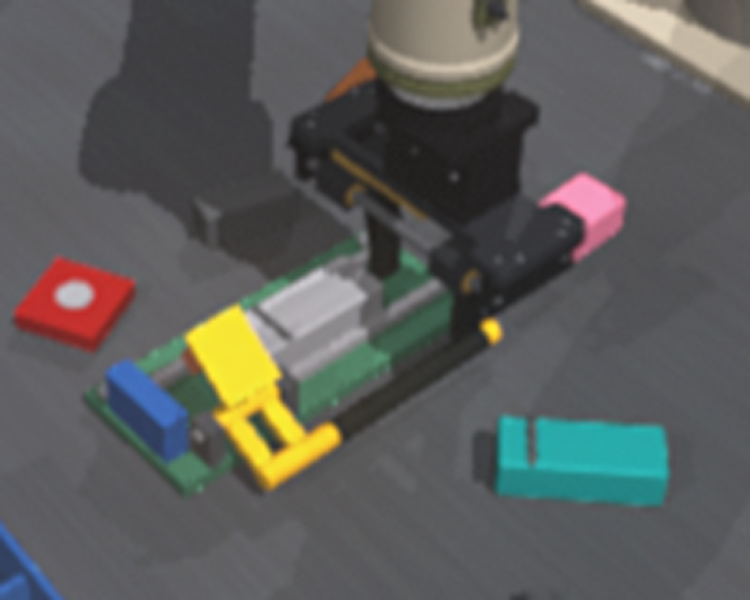

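```bash
python3 - <<'E'
from h import *
o=np.array([.609,.0725,0]);c,s=np.cos(.05),np.sin(.05);R=np.array([[c,-s,0],[s,c,0],[0,0,1]])
for a in(0,.4,.5,.65,.8):
    d=np.array([42,10.5]);rot=np.array([[np.cos(a),np.sin(a)],[-np.sin(a),np.cos(a)]])@d
    f=np.array([-14-40,24.]);g=np.array([[np.cos(a),np.sin(a)],[-np.sin(a),np.cos(a)]])@f
    P=np.array([[-160,40+rot[0],35+rot[1]],[-5,40+g[0],35+g[1]],[35,40+g[0],35+g[1]]])/1000
    print(a,np.round(rot+[40,35]),np.round((proj("scene",o+P@R.T)-[208,152])*3.75).tolist())
print(R.T@(np.array([.469,.1069,.0263])-o))
E
```

```text
0 [82. 46.] [[492.0, 300.0], [207.0, 314.0], [155.0, 343.0]]
0.4 [83. 28.] [[491.0, 320.0], [219.0, 303.0], [167.0, 333.0]]
0.5 [82. 24.] [[489.0, 324.0], [224.0, 302.0], [171.0, 332.0]]
0.65 [80. 18.] [[486.0, 329.0], [231.0, 303.0], [179.0, 333.0]]
0.8 [77. 12.] [[483.0, 333.0], [240.0, 306.0], [187.0, 336.0]]
[-0.13810575  0.04135409  0.0263    ]
```

arm_command(xyz=[[0.002,-0.001,0],[0.005,-0.001,0],[0.009,-0.0005,0],[0.014,0,0],[0.019,0,0],[0.024,0,0],[0.029,0.0005,0],[0.034,0.0005,0],[0.039,0.001,0],[0.044,0.001,0],[0.049,0.0015,0],[0.054,0.0015,0],[0.058,0.002,0],[0.062,0.002,0],[0.065,0.002,0],[0.065,0.002,0]], rot=[[0,0,0],[0,0,0],[0,0,0],[0,0,0],[0,0,0],[0,0,0],[0,0,0],[0,0,0],[0,0,0],[0,0,0],[0,0,0],[0,0,0],[0,0,0],[0,0,0],[0,0,0],[0,0,0]])

```text
time: 5.4
ee_pos: [0.5345, 0.1099, 0.0264]
eef_rot: [1.0, 0.025, -0.0, -0.0]
ft_force: [-1.5, -1.4, 4.8]
width: 0.0649
grip_force: 2.3
```

```bash
python3 - <<'E'
from h import *
b=snap("scene","pics/f0.png")
c=b[152:312,208:408]
cv2.imwrite("pics/f.png",cv2.resize(c[:,:,::-1],(750,600),interpolation=cv2.INTER_CUBIC))
s=r.read_state();print(s["ee_pos"],s["ft_force"])
E
```

```text
[0.53442617 0.10993924 0.02651444] [-1.88390313  0.18402049  4.87603473]
```

View pics/f.png

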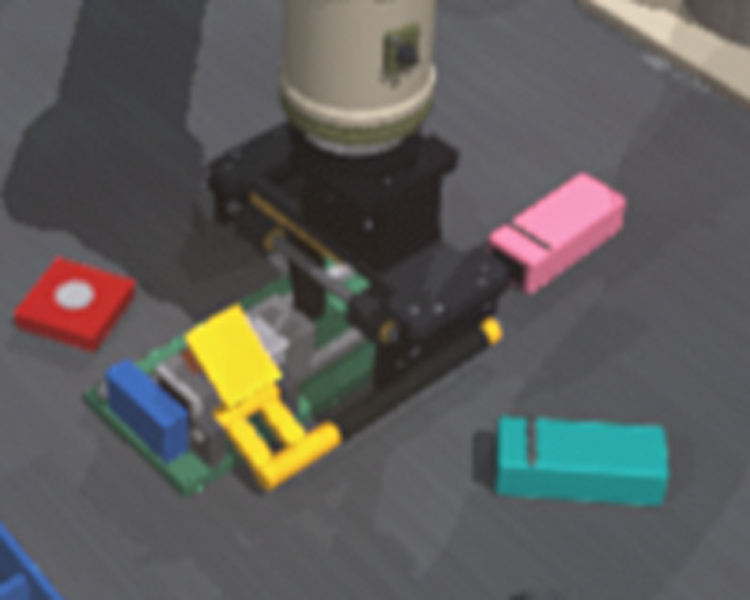

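The tube's far end is now under the open flap near (185,385), short of the stop. I'll creep the rest of the way.

arm_command(xyz=[[0.0015,0,0],[0.003,0,0],[0.0045,0,0],[0.006,0.0005,0],[0.0075,0.0005,0],[0.009,0.0005,0],[0.0095,0.0005,0],[0.0095,0.0005,0]], rot=[[0,0,0],[0,0,0],[0,0,0],[0,0,0],[0,0,0],[0,0,0],[0,0,0],[0,0,0]])

```text
time: 6.12
ee_pos: [0.5432, 0.1101, 0.0265]
eef_rot: [1.0, 0.025, -0.0, 0.0]
ft_force: [-3.8, -2.1, 5.4]
width: 0.0651
grip_force: 3.1
```

arm_command(xyz=[[0.001,0,0],[0.002,0,0],[0.003,0,0],[0.003,0,0]], rot=[[0,0,0],[0,0,0],[0,0,0],[0,0,0]])

```text
time: 6.45
ee_pos: [0.5452, 0.1101, 0.0263]
eef_rot: [1.0, 0.025, -0.001, 0.0]
ft_force: [-9.1, -2.1, 8.5]
width: 0.0652
grip_force: 5.5
```

arm_command(xyz=[[0.001,0,0],[0.002,0,0],[0.002,0,0]], rot=[[0,0,0],[0,0,0],[0,0,0]])

```text
time: 6.7
ee_pos: [0.5454, 0.11, 0.026]
eef_rot: [1.0, 0.025, -0.003, 0.001]
ft_force: [-16.4, -2.0, 14.1]
width: 0.0654
grip_force: 9.7
```

```bash
python3 - <<'E'
from h import *
b=snap("scene","pics/g0.png")
c=b[212:292,208:308]
cv2.imwrite("pics/g.png",cv2.resize(c[:,:,::-1],(750,600),interpolation=cv2.INTER_CUBIC))
s=r.read_state();print(s["ee_pos"],s["ft_force"])
E
```

```text
[0.54534514 0.10999783 0.0259411 ] [-17.33393872  -2.6025854   13.67213998]
```

View pics/g.png

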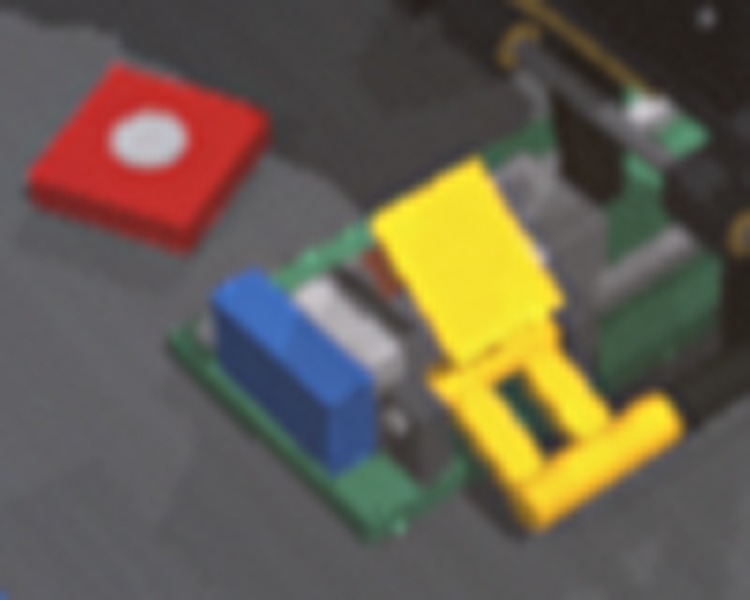

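The tube is against the stop: the hand stalled and force rose to 17 N. Next: back off, then let the flap down gently.

arm_command(xyz=[[-0.003,0,0],[-0.006,0,0],[-0.01,-0.0005,0],[-0.014,-0.0005,0],[-0.014,-0.0005,0],[-0.014,-0.0005,0.003],[-0.014,-0.0005,0.006],[-0.014,-0.0005,0.01],[-0.014,-0.0005,0.014],[-0.014,-0.0005,0.02],[-0.014,-0.0005,0.03],[-0.014,-0.0005,0.05],[-0.014,-0.0005,0.08],[-0.014,-0.0005,0.12],[-0.014,-0.0005,0.16],[-0.014,-0.0005,0.16]], rot=[[0,0,0],[0,0,0],[0,0,0],[0,0,0],[0,0,0],[0,0,0],[0,0,0],[0,0,0],[0,0,0],[0,0,0],[0,0,0],[0,0,0],[0,0,0],[0,0,0],[0,0,0],[0,0,0]])

```text
time: 8.08
ee_pos: [0.5376, 0.1111, 0.1952]
eef_rot: [1.0, 0.025, 0.005, -0.001]
ft_force: [0.7, -0.8, 0.7]
width: 0.0653
grip_force: 0.0
```

arm_command(xyz=[[-0.02,-0.03,0.02],[-0.04,-0.07,0.04],[-0.06,-0.11,0.04],[-0.06,-0.15,0.04],[-0.06,-0.19,0.04],[-0.06,-0.23,0.04],[-0.06,-0.23,0.04],[-0.06,-0.23,0.04]], rot=[[0,0,0],[0,0,0],[0,0,0],[0,0,0],[0,0,0],[0,0,0],[0,0,0],[0,0,0]])

```text
time: 8.75
ee_pos: [0.4739, -0.1232, 0.2269]
eef_rot: [1.0, 0.022, -0.0, 0.0]
ft_force: [1.0, 0.9, 0.3]
width: 0.0651
grip_force: 0.0
```

```bash
python3 - <<'E'
from h import *
b=snap("scene","pics/k0.png");a=snap("top","pics/k1.png")
c=b[202:302,208:333][:,:,::-1]
A=rect(a,"top",.042,.41,.70,0,.2)[:,:,::-1]
cv2.imwrite("pics/k.png",np.hstack([cv2.resize(c,(500,400),interpolation=cv2.INTER_CUBIC),cv2.resize(A,(276,400))]))
s=r.read_state();print(s["time"],s["ee_pos"],s["ft_force"])
E
```

```text
8.85 [ 0.47456202 -0.11945453  0.22694944] [ 0.33164823  0.90414376 -0.22401237]
```

View pics/k.png

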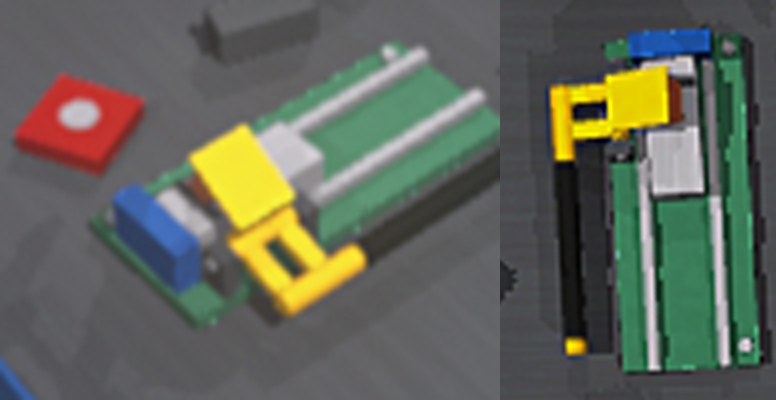

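The flap rests on the tube, the tube's far end meets the blue stop, and the hand is clear.

```bash
python3 -c "
from bench import r
print(r.close_job())"
```

```text
the job is handed in; nothing more can be done
None
```

Job handed in at about 9 s of the 32 s allowed: the tube is against the blue back stop with the flap resting on it, the hand is clear, and I touched nothing else on the bench.

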